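Stock the barbecue ledge's numbered rub-tin bays in order

TASK

Slide the three round rub tins along the slab into the steel bays that fit them (large, small and medium), fully home against the back stop, filling the bays in the order of their studs: first the one-stud bay, then two, then three. The tins must stay flat on the slab, never lifted or tipped, and the mallet, brush, salt pig and red tub must be left where they are.

Things in the scene. Friction and masses are not known exactly. Their poses are not given: they have to be found in the camera images.
- tin_large: closed round plain steel tin, the large of three look-alikes: 108 mm diameter, 52 mm tall, flat lid, loose, about 0.3 to 0.6 kg, too wide to grasp; origin at the centre of its underside, z up
- tin_small: closed round plain steel tin, the small of three look-alikes: 86 mm diameter, 52 mm tall, flat lid, loose, about 0.3 to 0.6 kg, too wide to grasp; origin at the centre of its underside, z up
- tin_medium: closed round plain steel tin, the medium of three look-alikes: 97 mm diameter, 52 mm tall, flat lid, loose, about 0.3 to 0.6 kg, too wide to grasp; origin at the centre of its underside, z up
- bay_large: fixed dark steel U-shaped bay number one (one brass stud on its rear ledge) for the large tin: 114 mm between 4 mm side walls, 36 mm high, no floor. Origin on the slab at the home tin's centre; +x points into the bay, -x out of its mouth. Back stop face at x = +55 mm, ledge 22 mm deep; side walls reach x = -12 mm, then flare 12 mm outward each side to x = -33 mm
- bay_small: fixed dark steel U-shaped bay number two (two brass studs on its rear ledge) for the small tin: 92 mm between 4 mm side walls, 36 mm high, no floor. Origin on the slab at the home tin's centre; +x points into the bay, -x out of its mouth. Back stop face at x = +44 mm, ledge 22 mm deep; side walls reach x = -12 mm, then flare 12 mm outward each side to x = -33 mm
- bay_medium: fixed dark steel U-shaped bay number three (three brass studs on its rear ledge) for the medium tin: 103 mm between 4 mm side walls, 36 mm high, no floor. Origin on the slab at the home tin's centre; +x points into the bay, -x out of its mouth. Back stop face at x = +49.5 mm, ledge 22 mm deep; side walls reach x = -12 mm, then flare 12 mm outward each side to x = -33 mm
- mallet: bystander: timber meat mallet lying flat; origin under the centre of its head (58 mm along x, 90 mm along y, 56 mm tall); 24 mm thick handle runs from the head along -x to x = -239 mm at 28 mm height
- brush: bystander: grill brush lying bristles down; origin under the centre of its head (75 mm along x, 56 mm along y, 32 mm tall); black plastic handle 26 mm wide along -x to x = -225 mm
- salt_pig: bystander: white ceramic salt pig, 104 mm diameter, 129 mm tall; origin under its centre, short snout to 56 mm along -x
- tub: bystander: red snap-lid plastic tub, 130 mm (x) by 104 mm (y) by 62 mm tall; origin under its centre
Mind the look-alikes: they are no part of the job. Leave any purple or turquoise look-alike of the tin_small alone.

How it is judged:
On the way, in this order (a step that is already met when the one before it is completed fails the run):
1. the large tin is home in the bay with one brass stud (horizontal distance between tin_large and bay_large below 0.009 m and height (world z) of tin_large below 0.006 m and angle between tin_large's own z axis and vertical below 0.08 rad), for 0.2 s.
2. the small tin is home in the bay with two brass studs (horizontal distance between tin_small and bay_small below 0.009 m and height (world z) of tin_small below 0.006 m and angle between tin_small's own z axis and vertical below 0.08 rad), for 0.2 s.
3. the medium tin is home in the bay with three brass studs (horizontal distance between tin_medium and bay_medium below 0.009 m and height (world z) of tin_medium below 0.006 m and angle between tin_medium's own z axis and vertical below 0.08 rad), for 0.2 s.
At the end, for the whole second after the job is handed in: all three tins stand flat on the slab at rest, each with its centre within 9 mm of the home point of the bay that fits it (large tin: one stud, small tin: two studs, medium tin: three studs) (all of step 1 and all of step 2 and all of step 3 and linear speed of each of tin_large, tin_small, tin_medium below 0.02 m/s); the robot touches nothing.
It fails at once if a tin is lifted more than 12 mm or tipped more than about 14 degrees (height (world z) of any of tin_large, tin_small, tin_medium above 0.012 m or angle between any of tin_large, tin_small, tin_medium's own z axis and vertical above 0.25 rad).
It fails at once if the mallet, brush, salt pig or tub is moved more than 20 mm (distance of any of mallet, brush, salt_pig, tub from where it was at the start of the episode above 0.02 m).
It also fails if it takes over 72 s, if anything falls off the work surface, if the arm or the gripper's body presses on something with over 40 N, if the wrist force passes 120 N, or if a joint passes its speed limit or range.

ROBOT

A 7-joint arm with a two-finger parallel gripper is mounted at the origin on the work surface. World frame = base frame: x ahead of the robot, y to its left, z up, the work surface at z = 0. Lengths are in m, angles in rad, forces in N, time in s.
With the tool pointing down it reaches from about 0.35 to 0.9 m from the base axis. Payload 8.1 kg.
Tool frame: the origin (TCP) lies midway between the tips of the shut fingers; the grasp point (between the pads) lies 19 mm behind it; z points along the fingers, y is the line along which they close (so a half turn about z gives the same grasp; the last joint's range is limited). The gripper opens to 85 mm and grips with 20 to 120 N. Pads are 22 mm wide; open, the fingers measure 114 mm over their backs; the gripper's body (76 mm by 85 mm) begins 54 mm behind the grasp point. The pads swing forward as they close: fully open they stand 13 mm farther back than shut.
Start: joints at [1.22, 0.434, 0.025, 1.573, -0.012, 1.134, -0.075], TCP at [0.153, -0.606, 0.201] pointing down, gripper open.
Joint ranges: [-2.62, 2.62], [-0.44, 2.09], [-1.27, 1.32], [0.08, 2.57], [-1.32, 4.46], [0.12, 2], [-2.74, 2.74]. Speed limits (rad/s): [2.22, 2.22, 3.01, 3.01, 3.14, 3.14, 3.14].

INTERFACE

Orientations are given as a unit quaternion [w, x, y, z].
In Python, from plant import env gives the robot as it stands.
- The arm moves only by the shell command python3 -m handwheel 'ROWS' [OPENING]. ROWS is JSON, a list of rows, each a list of 4 numbers: the shift along the tool's x, y, z in units of 40 mm (1.0 is 40 mm), then the turn about the tool's z in units of 10 degrees (1.0 is 10 degrees). A call has 1 to 5 rows; each row is the pose to reach, as a shift and turn from the pose commanded when the call began, along the tool's axes at that moment; what a row does not reach only later rows make up. A row lasts 1/8 s, in which the tool goes at most 62.5 mm and 10.7 degrees, less where a joint would pass 70% of its speed; a pose out of reach is approached as far as the arm can. A call with a gripper value outside its range is refused whole. OPENING is the finger opening in mm, from 0 to 85.4, set as the call begins (- or left out, the last holds). The fingers move at their own pace and stop on an object; the grip force is fixed at half the most. Time passes only in rows, so rows that repeat a pose let the fingers close. It gives the time, the measured TCP pose, the force, the opening and the grip force at its end, in the units of the state.
- env.get_state(): the state, without advancing time (a new reading comes with each control period).
- env.camera(name): name is "scene" or "top"; returns the picture (384x512x3 uint8, blue, green, red); there is no depth.
- env.camera_params(name): a dict with "mtx" (3x3 intrinsics, pixels), "camera_from_world" (4x4, takes a point from world to camera coordinates). Camera axes: x right, y down, z forward; pixel columns grow to the right and rows downward; lengths in m; the calibration is good to about 2 mm. A picture is of the moment at which its call begins. camera_params takes no time and is no camera call.
- env.close_job(): hands the job in; it is judged then, once.
Trained networks look in the newest picture that a camera, given by its name, has taken for a name from the list of things; names that differ only in an ending like _2 or _b are one class to them, and where a whole thing is asked for, a point or a joint stands for the part that bears it (a point fixed in the world has none). Each returns a list of dicts, best first, with "p" (0 to 1); they miss things now and then, are a little off and sometimes report something else, mostly with a low value. They report only what shows in the picture. A call takes as long as a camera call. They do not tell look-alikes from the thing itself.
- env.recognise(target, camera): "box" ([left, top, right, bottom] in pixels, round what is visible of it).
The state is a dict: "t": time; "joint_positions": joint angles; "joint_vel": joint speeds; "effort": joint torques, N m; "tcp_pos": TCP position; "orientation": TCP orientation; "force": force on the tool from outside, world axes, zero at the start; "moment": the same for the moment, N m; "gripper_width": finger opening in m; "grasp_force": force on a finger pad.
Only numpy, scipy, OpenCV 4.12 (cv2) and the standard library are available. Lean on these libraries where they do the work, as an engineer would, in place of code of your own. Each camera call takes 0.05 s, during which the arm holds its last target. There are 200 camera calls.

## Working session

There is one attempt and no reset: what is moved stays moved. The work goes in short steps, Python scripts to look and compute and a shell command to move; the robot and the scene stay as the last step left them, time stands still between calls to the robot, and variables do not carry over. Pictures are saved under pics/ and viewed, at most 10 in all, crops included, and the job is handed in when it is done.

```bash
ls; mkdir -p pics; python3 - <<'E'
from plant import env
import cv2,numpy as np
for c in("top","scene"):
    im=env.camera(c);cv2.imwrite(f"pics/{c}0.png",im)
    p=env.camera_params(c);print(c,np.round(p["mtx"],1).tolist(),np.round(p["camera_from_world"],3).tolist())
    for n in["tin_large","bay_large","mallet","brush","salt_pig","tub"]:
        print(n,[(np.round(d["box"]).astype(int).tolist(),round(d["p"],2)) for d in env.recognise(n,c)])
s=env.get_state();print(s["t"],s["tcp_pos"],s["orientation"])
E
```

```text
pics
top [[375.7, 0.0, 248.0], [0.0, 375.7, 181.0], [0.0, 0.0, 1.0]] [[-0.004, -1.0, 0.011, 0.009], [-0.996, 0.003, -0.092, 0.453], [0.092, -0.012, -0.996, 1.287], [0.0, 0.0, 0.0, 1.0]]
tin_large [([225, 167, 264, 204], 0.87), ([151, 164, 184, 192], 0.26)]
bay_large [([229, 92, 269, 121], 0.66), ([285, 192, 304, 267], 0.5)]
mallet [([189, 190, 217, 274], 0.88)]
brush [([284, 192, 304, 268], 0.88)]
salt_pig [([102, 113, 141, 143], 0.98)]
tub [([360, 109, 395, 148], 0.82)]
scene [[357.7, 0.0, 251.4], [0.0, 357.7, 191.7], [0.0, 0.0, 1.0]] [[0.017, 1.0, -0.001, -0.018], [0.625, -0.011, -0.78, -0.244], [-0.78, 0.013, -0.625, 1.389], [0.0, 0.0, 0.0, 1.0]]
tin_large [([238, 177, 275, 216], 0.67)]
bay_large [([222, 258, 283, 303], 0.65)]
mallet []
brush []
salt_pig [([400, 213, 454, 264], 0.63)]
tub [([29, 221, 97, 275], 0.57)]
0.7 [ 0.15324756 -0.60591746  0.20092541] [ 8.51251792e-06  9.92344405e-01  1.23501341e-01 -2.87821742e-06]
```

View pics/top0.png

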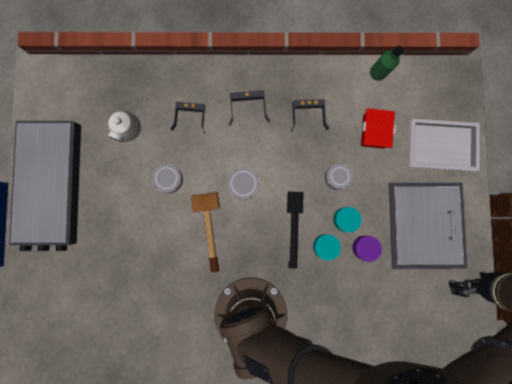

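View pics/scene0.png

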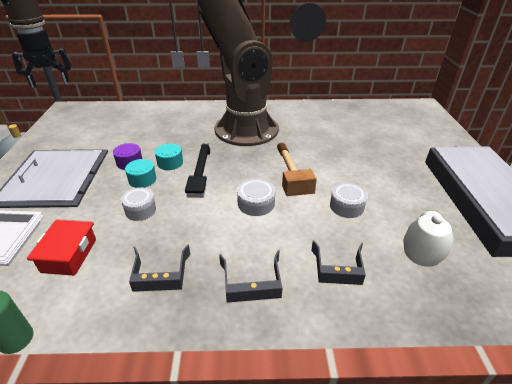

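The top view shows three grey tins at (167,179), (243,184) and (339,177). The bays are two-stud at (188,115), one-stud at (249,108) and three-stud at (309,113). The turquoise and purple look-alikes sit at (348,219), (327,247) and (368,249). Next I'll measure diameters and confirm in a crop.

```bash
cat > h.py <<'E'
from plant import env
import cv2,numpy as np
def back(c,uv,z):
    p=env.camera_params(c);T=p["camera_from_world"];R,t=T[:3,:3],T[:3,3]
    o=-R.T@t;d=R.T@np.linalg.inv(p["mtx"])@[uv[0],uv[1],1];return (o+d*(z-o[2])/d[2])[:2]
def proj(c,P):
    p=env.camera_params(c);T=p["camera_from_world"];q=p["mtx"]@(T[:3,:3]@np.asarray(P,float)+T[:3,3]);return q[:2]/q[2]
E
python3 - <<'E'
from h import *
im=cv2.imread("pics/top0.png")
cv2.imwrite("pics/crop1.png",cv2.resize(im[85:213,140:365],None,fx=3.5,fy=3.5,interpolation=cv2.INTER_CUBIC))
# tins: bluish pixels
f=im.astype(int);m=((f[:,:,0]-f[:,:,2]>4)&(f.sum(2)>300)).astype(np.uint8)
n,l,st,ce=cv2.connectedComponentsWithStats(m)
for i in range(1,n):
    if st[i,4]>150:
        print("blob",st[i].tolist(),ce[i].round(1),back("top",ce[i],.052).round(4))
# dark: bays
m=(f.max(2)<75).astype(np.uint8)
for n_,(a,b) in {"small":(165,215),"large":(222,278),"med":(284,336)}.items():
    s=m[85:135,a:b];ys,xs=np.nonzero(s)
    print(n_);print("\n".join("".join(".#"[v] for v in r) for r in s[:48]))
print(im[179,150:185].tolist())
E
```

```text
small
..................................................
..................................................
..................................................
..................................................
..................................................
..................................................
..................................................
..................................................
..................................................
..................................................
..................................................
..................................................
..................................................
..................................................
..................................................
..................................................
..................................................
............###...................................
...........########....###........................
...........########.....##....#########...........
...........########.....##....##########..........
...........########....
[... 6531 characters left out ...]
......
....................................................
....................................................
[[113, 119, 127], [122, 125, 131], [129, 127, 132], [133, 127, 130], [142, 134, 140], [156, 149, 155], [155, 149, 156], [143, 135, 140], [136, 129, 133], [133, 126, 131], [135, 127, 132], [136, 130, 133], [137, 130, 133], [136, 129, 133], [137, 130, 133], [134, 130, 131], [136, 130, 133], [134, 128, 132], [136, 128, 131], [133, 127, 130], [134, 127, 131], [134, 127, 131], [134, 127, 129], [136, 129, 133], [139, 131, 135], [145, 140, 145], [160, 153, 158], [148, 141, 146], [132, 124, 129], [130, 123, 126], [102, 98, 100], [61, 58, 60], [63, 65, 67], [97, 101, 106], [114, 120, 127]]
```

View pics/crop1.png

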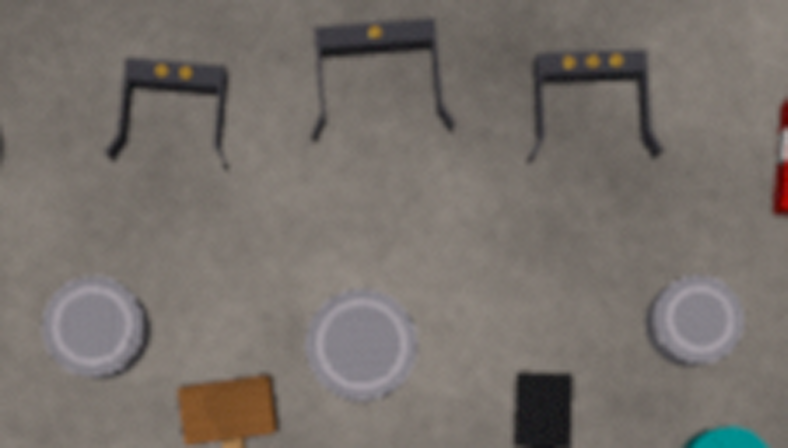

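The crop shows three bright lid rings. The largest, at centre (243,184), is tin_large; the left one (167,179) is mid-sized; the right one (339,177) is the smallest. The bays left to right have 2, 1 and 3 studs. Next I'll fit metric positions.

```bash
cat >> h.py <<'E'
from scipy.optimize import minimize
def tin(c,im,xy):
    "centre and ring radius (m) of the bright lid ring near xy"
    g=im.astype(float).mean(2)
    for _ in range(4):
        a=np.linspace(0,2*np.pi,72,endpoint=False);pts=[]
        rr=np.arange(.026,.052,.0007)
        S=[[proj(c,[xy[0]+r*np.cos(t),xy[1]+r*np.sin(t),.052]) for r in rr] for t in a]
        S=np.float32(S);v=cv2.remap(g.astype(np.float32),S[...,0].copy(),S[...,1].copy(),cv2.INTER_LINEAR)
        tot=v.mean(0);k=tot[:].argmax();lo,hi=max(0,k-6),min(len(rr),k+7)
        kk=lo+v[:,lo:hi].argmax(1)
        P=np.c_[xy[0]+rr[kk]*np.cos(a),xy[1]+rr[kk]*np.sin(a)]
        f=lambda q:np.sqrt(1+((np.hypot(*(P-q[:2]).T)-q[2])/.001)**2).sum()
        q=minimize(f,[*xy,rr[k]],method="Nelder-Mead",options=dict(xatol=1e-5,fatol=1e-4)).x;xy=q[:2]
    return q
E
python3 - <<'E'
from h import *
I={c:cv2.imread(f"pics/{c}0.png") for c in("top","scene")}
px={"large":(243,184),"small":(339,177),"medium":(167,179)}
for n,u in px.items():
    x0=back("top",u,.052)
    print("tin",n,[tin(c,I[c],x0).round(4).tolist() for c in I])
W={"large":(.114,.055,(249,108)),"small":(.092,.044,(188,117)),"medium":(.103,.0495,(309,116))}
def hull(c,m,fp,s):
    P=np.array([proj(c,[x,y,z]) for x,y in fp for z in(0,.036)])
    cv2.fillConvexPoly(m,cv2.convexHull(np.int32(np.round((P+.5)*s-.5))),1)
for n,(w,b,u) in W.items():
    h=w/2
    B=[[(b,-h-.004),(b,h+.004),(b+.022,-h-.004),(b+.022,h+.004)]]
    for s in(1,-1):
        B+=[[(-.012,s*h),(-.012,s*(h+.004)),(b,s*h),(b,s*(h+.004))],[(-.012,s*h),(-.012,s*(h+.004)),(-.033,s*(h+.012)),(-.033,s*(h+.016))]]
    def cost(q,cams):
        e=0
        for c in cams:
            g=I[c].astype(float).mean(2);d=np.clip((110-g)/50,0,1)
            o=I[c].astype(int);d[(o[...,2]-o[...,0]>50)]=1
            m=np.zeros((384*6,512*6),np.uint8);ca,sa=np.cos(q[2]),np.sin(q[2])
            for f in B:hull(c,m,[(q[0]+ca*x-sa*y,q[1]+sa*x+ca*y) for x,y in f],6)
            r=cv2.resize(m.astype(np.float32),(512,384),interpolation=cv2.INTER_AREA)
            v,w_=np.int32(proj(c,[*x0,0]))[::-1];sl=np.s_[max(0,v-38):v+38,max(0,w_-42):w_+42]
            e+=np.abs(r-d)[sl].sum()
        return e
    x0=back("top",u,.02)
    for cams in(("top",),("scene",),("top","scene")):
        r=min((minimize(cost,[*x0,y],args=(cams,),method="Nelder-Mead",options=dict(initial_simplex=np.array([[*x0,y]]*4)+np.vstack([np.zeros(3),np.diag([.02,.02,.15])]),maxfev=110)) for y in(-.1,.1)),key=lambda r:r.fun)
        print("bay",n,cams,r.x.round(4).tolist(),round(r.fun,1))
b={"mallet":[189,190,217,274],"brush":[284,192,304,268]}
for k,v in b.items():print(k,back("top",v[:2],.03).round(3),back("top",v[2:],.03).round(3))
E
```

```text
Traceback (most recent call last):
  File "h.py", line 15, in tin
    S=[[proj(c,[xy[0]+r*np.cos(t),xy[1]+r*np.sin(t),.052]) for r in rr] for t in a]
        ~~~~^^^^^^^^^^^^^^^^^^^^^^^^^^^^^^^^^^^^^^^^^^^^^^
  File "h.py", line 7, in proj
    p=env.camera_params(c);T=p["camera_from_world"];q=p["mtx"]@(T[:3,:3]@np.asarray(P,float)+T[:3,3]);return q[:2]/q[2]
ValueError: time passes only in moves, steps and waits
```

```bash
sed -i 's/p=env.camera_params(c)/p=CP[c]/; 2a CP={c:{k:np.array(v) for k,v in env.camera_params(c).items()} for c in("top","scene")}' h.py
cat > fit.py <<'E'
from h import *
I={c:cv2.imread(f"pics/{c}0.png") for c in("top","scene")}
px={"large":(243,184),"small":(339,177),"medium":(167,179)}
for n,u in px.items():
    x0=back("top",u,.052)
    print("tin",n,[tin(c,I[c],x0).round(4).tolist() for c in I])
W={"large":(.114,.055,(249,108)),"small":(.092,.044,(188,117)),"medium":(.103,.0495,(309,116))}
def hull(c,m,fp,s):
    P=np.array([proj(c,[x,y,z]) for x,y in fp for z in(0,.036)])
    cv2.fillConvexPoly(m,cv2.convexHull(np.int32(np.round((P+.5)*s-.5))),1)
for n,(w,b,u) in W.items():
    h=w/2
    B=[[(b,-h-.004),(b,h+.004),(b+.022,-h-.004),(b+.022,h+.004)]]
    for s in(1,-1):
        B+=[[(-.012,s*h),(-.012,s*(h+.004)),(b,s*h),(b,s*(h+.004))],[(-.012,s*h),(-.012,s*(h+.004)),(-.033,s*(h+.012)),(-.033,s*(h+.016))]]
    def cost(q,cams):
        e=0
        for c in cams:
            g=I[c].astype(float).mean(2);d=np.clip((110-g)/50,0,1)
            o=I[c].astype(int);d[(o[...,2]-o[...,0]>50)]=1
            m=np.zeros((384*6,512*6),np.uint8);ca,sa=np.cos(q[2]),np.sin(q[2])
            for f in B:hull(c,m,[(q[0]+ca*x-sa*y,q[1]+sa*x+ca*y) for x,y in f],6)
            r=cv2.resize(m.astype(np.float32),(512,384),interpolation=cv2.INTER_AREA)
            v,w_=np.int32(proj(c,[*x0,0]))[::-1];sl=np.s_[max(0,v-38):v+38,max(0,w_-42):w_+42]
            e+=np.abs(r-d)[sl].sum()
        return e
    x0=back("top",u,.02)
    for cams in(("top",),("scene",),("top","scene")):
        r=min((minimize(cost,[*x0,y],args=(cams,),method="Nelder-Mead",options=dict(initial_simplex=np.array([[*x0,y]]*4)+np.vstack([np.zeros(3),np.diag([.02,.02,.15])]),maxfev=110)) for y in(-.1,.1)),key=lambda r:r.fun)
        print("bay",n,cams,r.x.round(4).tolist(),round(r.fun,1))
b={"mallet":[189,190,217,274],"brush":[284,192,304,268]}
for k,v in b.items():print(k,back("top",v[:2],.03).round(3),back("top",v[2:],.03).round(3))
E
python3 fit.py
```

```text
tin large [[0.4433, 0.0244, 0.0409], [0.4443, 0.0228, 0.0408]]
tin small [[0.4671, -0.3053, 0.0296], [0.4688, -0.3065, 0.0299]]
tin medium [[0.4624, 0.2859, 0.0352], [0.4627, 0.2838, 0.0352]]
bay large ('top',) [0.6921, 0.0049, 0.0782] 313.4
bay large ('scene',) [0.6952, 0.0033, 0.0935] 549.9
bay large ('top', 'scene') [0.6937, 0.0043, 0.0851] 890.1
bay small ('top',) [0.6628, 0.2157, -0.0889] 139.0
bay small ('scene',) [0.665, 0.2145, -0.0987] 368.4
bay small ('top', 'scene') [0.6643, 0.2151, -0.0837] 529.7
bay medium ('top',) [0.6676, -0.2089, 0.0472] 402.1
bay medium ('scene',) [0.6721, -0.2097, 0.0578] 409.6
bay medium ('top', 'scene') [0.6698, -0.2098, 0.0425] 852.1
mallet [0.421 0.21 ] [0.137 0.113]
brush [ 0.413 -0.117] [ 0.155 -0.182]
```

```bash
cat >> h.py <<'E'
TI={"L":.0589,"M":.0526,"S":.046}
def st():
    s=env.get_state();w,x,y,z=s["orientation"];return np.array(s["tcp_pos"]),np.degrees(2*np.arctan2(y,x)),s
def rows(ways,start=None):
    "ways: world x,y,z,yaw(deg) -> units in tool axes of the first pose"
    p,a,s=st()
    if start is not None:p,a=np.array(start[:3]),start[3]
    a=(a+180)%360-180;r=np.radians(a)
    for w in ways:
        d=np.array(w[:3])-p
        print(w,"->",np.round([(d[0]*np.cos(r)+d[1]*np.sin(r))/.04,(d[0]*np.sin(r)-d[1]*np.cos(r))/.04,-d[2]/.04,-((w[3]-a+180)%360-180)/10],2).tolist())
def tcp(c,yaw,t,gap=0):
    r=np.radians(yaw);k=TI[t]+gap;return [round(c[0]-k*np.cos(r),4),round(c[1]-k*np.sin(r),4)]
E
python3 - <<'E'
from h import *
p=tcp((.4438,.0236),4.9,"L",.014);print(p)
rows([[*p,.2,4.9],[*p,.012,4.9]])
E
```

```text
[np.float64(0.3712), np.float64(0.0174)]
[np.float64(0.3712), np.float64(0.0174), 0.2, 4.9] -> [9.1, -13.77, 0.02, 0.93]
[np.float64(0.3712), np.float64(0.0174), 0.012, 4.9] -> [9.1, -13.77, 4.72, 0.93]
```

```bash
python3 -m handwheel '[[0.8,-1.2,0,0.2],[1.6,-2.5,0,0.4],[2.5,-3.7,0,0.6],[3.3,-5,0,0.8],[4.1,-6.2,0,0.9]]' 50; python3 -m handwheel '[[0.8,-1.2,0,0],[1.6,-2.5,0,0],[2.5,-3.7,0,0],[3.3,-5,0,0],[3.3,-5,0,0]]'; python3 - <<'E'
from h import *
p,a,s=st();print(p.round(4),a,s["gripper_width"])
p=tcp((.4438,.0236),4.9,"L",.014)
rows([[*p,.2,4.9],[*p,.012,4.9]])
E
```

```text
t: 1.32
tcp_pos: [0.2519, -0.3234, 0.2012]
orientation: [0.0, 0.999, 0.045, 0.0]
force: [1.4, 0.1, 0.6]
gripper_width: 0.0501
grasp_force: 0.0
t: 1.95
tcp_pos: [0.3668, -0.1102, 0.2014]
orientation: [-0.0, 0.999, 0.049, 0.001]
force: [-0.5, -0.6, 0.4]
gripper_width: 0.0497
grasp_force: 0.0
[ 0.3668 -0.1102  0.2014] 5.622310586185549 0.04972455020638768
[np.float64(0.3712), np.float64(0.0174), 0.2, 4.9] -> [0.42, -3.16, 0.04, 0.07]
[np.float64(0.3712), np.float64(0.0174), 0.012, 4.9] -> [0.42, -3.16, 4.74, 0.07]
```

```bash
python3 -m handwheel '[[0.2,-1.1,0,0.07],[0.4,-2.2,0,0.07],[0.42,-3.16,0.5,0.07],[0.42,-3.16,2,0.07],[0.42,-3.16,3.2,0.07]]' 50; python3 -m handwheel '[[0,0,0.7,0],[0,0,1.2,0],[0,0,1.5,0],[0,0,1.5,0]]'; python3 - <<'E'
from h import *
p,a,s=st();print(p.round(4),a,s["t"])
im=env.camera("top")
print("tin L",tin("top",im,(.4438,.0236)).round(4))
for c in [(.4438,.0236),(.5,.008),(.593,-.0045),(.64,-.0005),(.68,.003),(.693,.004)]:
    rows([[*tcp(c,4.9,"L"),.012,4.9]])
E
```

```text
t: 2.58
tcp_pos: [0.3701, 0.0129, 0.0717]
orientation: [0.0, 0.999, 0.039, 0.001]
force: [1.6, -0.7, 0.1]
gripper_width: 0.0502
grasp_force: 0.0
t: 3.08
tcp_pos: [0.3698, 0.0128, 0.0126]
orientation: [0.0, 0.999, 0.039, -0.001]
force: [-0.2, -0.1, 0.4]
gripper_width: 0.0499
grasp_force: 0.0
[0.3698 0.0128 0.0126] 4.474382012538011 3.075
tin L [0.4402 0.0221 0.0443]
[np.float64(0.3851), np.float64(0.0186), 0.012, 4.9] -> [0.38, -0.11, 0.03, -0.04]
[np.float64(0.4413), np.float64(0.003), 0.012, 4.9] -> [1.75, 0.39, 0.03, -0.04]
[np.float64(0.5343), np.float64(-0.0095), 0.012, 4.9] -> [4.04, 0.88, 0.03, -0.04]
[np.float64(0.5813), np.float64(-0.0055), 0.012, 4.9] -> [5.22, 0.87, 0.03, -0.04]
[np.float64(0.6213), np.float64(-0.002), 0.012, 4.9] -> [6.23, 0.86, 0.03, -0.04]
[np.float64(0.6343), np.float64(-0.001), 0.012, 4.9] -> [6.55, 0.86, 0.03, -0.04]
```

```bash
python3 -m handwheel '[[0.2,-0.1,0,0],[0.4,-0.1,0,0],[0.7,0,0,0],[1.1,0.1,0,0],[1.5,0.25,0,0]]'; python3 -m handwheel '[[0.4,0.1,0,0],[0.8,0.2,0,0],[1.2,0.3,0,0],[1.6,0.4,0,0],[1.8,0.45,0,0]]';  python3 -m handwheel '[[0.2,0.05,0,0],[0.4,0.1,0,0],[0.6,0.15,0,0],[0.7,0.17,0,0],[0.7,0.17,0,0]]'; python3 - <<'E'
from h import *
p,a,s=st();print(p.round(4),a,s["t"])
for n in("top","scene"):
    im=env.camera(n);cv2.imwrite(f"pics/{n}1.png",im)
    print("tin L",n,tin(n,im,tcp(p,a,"L",-2*.0589)).round(4))
for c in [(.593,-.0045),(.64,-.0005),(.68,.003),(.693,.004)]:
    rows([[*tcp(c,4.9,"L"),.012,4.9]])
E
```

```text
t: 3.75
tcp_pos: [0.4308, 0.0078, 0.0129]
orientation: [0.0, 0.999, 0.039, -0.001]
force: [-3.9, 0.3, 2.5]
gripper_width: 0.05
grasp_force: 2.7
t: 4.38
tcp_pos: [0.5049, -0.0047, 0.0128]
orientation: [0.0, 0.999, 0.039, -0.0]
force: [-4.4, 0.4, 2.6]
gripper_width: 0.0502
grasp_force: 2.6
t: 5.0
tcp_pos: [0.5329, -0.009, 0.0129]
orientation: [0.0, 0.999, 0.039, 0.0]
force: [-1.5, 0.2, 1.7]
gripper_width: 0.0502
grasp_force: 1.2
[ 0.5329 -0.009   0.0129] 4.4793930582614045 5.0
tin L top [ 0.5895 -0.006   0.029 ]
tin L scene [ 0.5908 -0.0057  0.0408]
[np.float64(0.5343), np.float64(-0.0095), 0.012, 4.9] -> [0.04, 0.01, 0.02, -0.04]
[np.float64(0.5813), np.float64(-0.0055), 0.012, 4.9] -> [1.22, 0.01, 0.02, -0.04]
[np.float64(0.6213), np.float64(-0.002), 0.012, 4.9] -> [2.22, -0.0, 0.02, -0.04]
[np.float64(0.6343), np.float64(-0.001), 0.012, 4.9] -> [2.55, -0.0, 0.02, -0.04]
```

View pics/scene1.png

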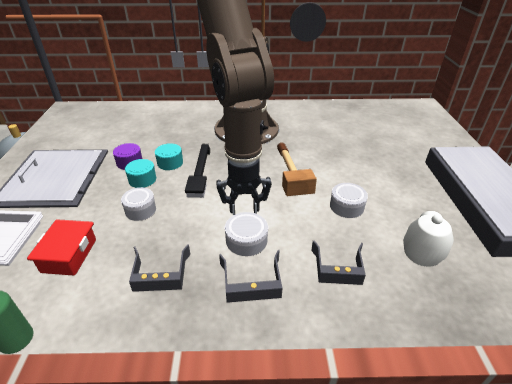

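The large tin sits at (246,233) against both fingers and lined up with the one-stud bay at (252,280), as predicted.

```bash
python3 -m handwheel '[[0.3,0,0,-0.04],[0.7,0,0,-0.04],[1.1,0,0,-0.04],[1.5,0,0,-0.04],[1.8,0,0,-0.04]]';  python3 -m handwheel '[[0.2,0,0,0],[0.4,0,0,0],[0.55,0,0,0],[0.65,0,0,0],[0.75,0,0,0]]'; python3 -m handwheel '[[0.05,0,0,0],[0.1,0,0,0]]'; python3 - <<'E'
from h import *
p,a,s=st();print(p.round(4),a,s["t"])
im=env.camera("scene")
print("tin L",tin("scene",im,(.69,.004)).round(4))
E
```

```text
t: 5.72
tcp_pos: [0.6043, -0.0034, 0.0128]
orientation: [0.0, 0.999, 0.043, -0.0]
force: [-4.3, -0.7, 3.2]
gripper_width: 0.0498
grasp_force: 2.4
t: 6.35
tcp_pos: [0.634, -0.0008, 0.0129]
orientation: [0.0, 0.999, 0.043, -0.0]
force: [-4.2, -1.7, 2.3]
gripper_width: 0.0504
grasp_force: 2.2
t: 6.6
tcp_pos: [0.6378, -0.0004, 0.0128]
orientation: [0.0, 0.999, 0.043, -0.0]
force: [-7.2, -0.3, 2.4]
gripper_width: 0.0497
grasp_force: 4.0
[ 6.378e-01 -4.000e-04  1.280e-02] 4.8925472953367555 6.6
tin L [0.6951 0.003  0.0409]
```

```bash
python3 -m handwheel '[[0.04,0,0,0],[0.08,0,0,0]]'; python3 - <<'E'
from h import *
p,a,s=st();print(p.round(4),a,s["t"])
im=env.camera("scene")
print("tin L",tin("scene",im,(.69,.004)).round(4))
im=env.camera("top");
for n,x in dict(S=(.468,-.306),M=(.4625,.285)).items():print(n,tin("top",im,x).round(4))
E
```

```text
t: 6.9
tcp_pos: [0.6381, -0.0003, 0.0124]
orientation: [0.0, 0.999, 0.043, -0.003]
force: [-16.5, -1.2, 9.9]
gripper_width: 0.0501
grasp_force: 8.2
[ 6.381e-01 -3.000e-04  1.240e-02] 4.901869781814091 6.9
tin L [0.6951 0.003  0.0409]
S [ 0.4579 -0.3068  0.0381]
M [0.4625 0.2858 0.0353]
```

```bash
python3 -m handwheel '[[-0.4,0,0,0],[-1,0,0,0],[-1.2,0,-1.3,0],[-1.3,0,-2.6,0],[-1.4,0,-2.8,0]]';  python3 - <<'E'
from h import *
p,a,s=st();print(p.round(4),a,s["t"],np.round(s["joint_positions"],2))
im=env.camera("scene");print("tin L",tin("scene",im,(.69,.004)).round(4))
for g in(.014,0):
    q=tcp((.468,-.306),78,"S",g);rows([[*q,.1,78],[*q,.012,78]])
E
```

```text
t: 7.62
tcp_pos: [0.5888, -0.0043, 0.1292]
orientation: [-0.0, 0.999, 0.043, 0.004]
force: [0.4, 0.2, -0.8]
gripper_width: 0.0499
grasp_force: 0.0
[ 0.5888 -0.0043  0.1292] 4.890117307567927 7.625 [ 0.24  0.49 -0.46  1.73  0.26  0.98 -1.8 ]
tin L [0.695  0.003  0.0409]
[np.float64(0.4555), np.float64(-0.3647), 0.1, 78] -> [-4.05, 8.69, 0.7, -7.31]
[np.float64(0.4555), np.float64(-0.3647), 0.012, 78] -> [-4.05, 8.69, 2.9, -7.31]
[np.float64(0.4584), np.float64(-0.351), 0.1, 78] -> [-3.95, 8.35, 0.7, -7.31]
[np.float64(0.4584), np.float64(-0.351), 0.012, 78] -> [-3.95, 8.35, 2.9, -7.31]
```

```bash
python3 -m handwheel '[[-0.6,1.2,0,-1],[-1.1,2.4,0,-2],[-1.7,3.6,0,-3],[-2.2,4.8,0,-4],[-2.8,6,0,-5]]';  python3 -m handwheel '[[0,0,0,0]]'; python3 - <<'E'
from h import *
p,a,s=st();print(p.round(4),a,s["t"])
im=env.camera("scene");print("tin S",tin("scene",im,(.468,-.306)).round(4))
q=tcp((.468,-.306),78,"S",.014);rows([[*q,.1,78],[*q,.012,78]])
E
```

```text
t: 8.3
tcp_pos: [0.4938, -0.2551, 0.1238]
orientation: [-0.0, 0.886, 0.464, 0.0]
force: [0.5, -0.4, -0.5]
gripper_width: 0.0499
grasp_force: 0.0
t: 8.43
tcp_pos: [0.4914, -0.2594, 0.123]
orientation: [-0.0, 0.889, 0.458, -0.001]
force: [-0.2, 0.9, 0.0]
gripper_width: 0.0503
grasp_force: 0.0
[ 0.4914 -0.2594  0.123 ] 54.5418730537911 8.425
tin S [ 0.4688 -0.3065  0.0298]
[np.float64(0.4555), np.float64(-0.3647), 0.1, 78] -> [-2.75, 0.81, 0.59, -2.34]
[np.float64(0.4555), np.float64(-0.3647), 0.012, 78] -> [-2.75, 0.81, 2.79, -2.34]
```

```bash
python3 -m handwheel '[[-1.3,0.4,0,-0.9],[-2.5,0.8,0,-1.8],[-2.75,0.8,0.2,-2.3],[-2.75,0.8,1.2,-2.3],[-2.75,0.8,1.8,-2.3]]';  python3 -m handwheel '[[0,0,0.6,0],[0,0,0.95,0],[0,0,0.95,0]]'; python3 - <<'E'
from h import *
p,a,s=st();print(p.round(4),a,s["t"])
for c in [(.4685,-.306),(.5,-.16),(.53,-.02),(.56,.125),(.58,.219)]:
    rows([[*tcp(c,78,"S"),.012,78]])
E
```

```text
t: 9.1
tcp_pos: [0.4575, -0.3603, 0.0507]
orientation: [-0.001, 0.778, 0.629, 0.0]
force: [0.4, -0.3, 0.7]
gripper_width: 0.0498
grasp_force: 0.0
t: 9.48
tcp_pos: [0.4573, -0.3607, 0.0139]
orientation: [-0.001, 0.777, 0.629, 0.0]
force: [0.8, 0.2, 0.7]
gripper_width: 0.05
grasp_force: 0.0
[ 0.4573 -0.3607  0.0139] 77.94316732506356 9.475
[np.float64(0.4589), np.float64(-0.351), 0.012, 78] -> [0.25, -0.01, 0.05, -0.01]
[np.float64(0.4904), np.float64(-0.205), 0.012, 78] -> [3.98, -0.0, 0.05, -0.01]
[np.float64(0.5204), np.float64(-0.065), 0.012, 78] -> [7.56, -0.0, 0.05, -0.01]
[np.float64(0.5504), np.float64(0.08), 0.012, 78] -> [11.26, -0.02, 0.05, -0.01]
[np.float64(0.5704), np.float64(0.174), 0.012, 78] -> [13.66, -0.03, 0.05, -0.01]
```

```bash
python3 -m handwheel '[[0.2,0,0.05,0],[0.4,0,0.05,0],[0.8,0,0.05,0],[1.25,0,0.05,0],[1.7,0,0.05,0]]'; for i in 1 ; do python3 -m handwheel '[[0.45,0,0,0],[0.9,0,0,0],[1.35,0,0,0],[1.8,0,0,0],[2.25,0,0,0]]'; python3 -m handwheel '[[0.45,0,0,0],[0.9,0,0,0],[1.35,0,0,0],[1.8,0,0,0],[2.25,0,0,0]]'; done; python3 - <<'E'
from h import *
p,a,s=st();print(p.round(4),a,s["t"])
im=env.camera("scene");print("tin S",tin("scene",im,tcp(p,a,"S",-.092)).round(4), tcp(p,a,"S",-.092))
for c in [(.56,.125),(.58,.219)]:
    rows([[*tcp(c,78,"S"),.012,78]])
E
```

```text
t: 10.1
tcp_pos: [0.472, -0.294, 0.0133]
orientation: [0.0, 0.778, 0.629, 0.0]
force: [-0.7, -3.2, 0.5]
gripper_width: 0.05
grasp_force: 1.3
t: 10.72
tcp_pos: [0.4905, -0.2064, 0.0129]
orientation: [0.0, 0.778, 0.629, -0.0]
force: [-0.7, -4.1, 3.4]
gripper_width: 0.0499
grasp_force: 1.9
t: 11.35
tcp_pos: [0.5094, -0.1183, 0.0129]
orientation: [-0.0, 0.778, 0.629, -0.0]
force: [-0.7, -4.4, 2.6]
gripper_width: 0.0504
grasp_force: 1.9
[ 0.5094 -0.1183  0.0129] 77.89531764133247 11.35
tin S [ 0.5186 -0.0761  0.0296] [np.float64(0.519), np.float64(-0.0733)]
[np.float64(0.5504), np.float64(0.08), 0.012, 78] -> [4.98, -0.02, 0.03, 0.01]
[np.float64(0.5704), np.float64(0.174), 0.012, 78] -> [7.38, -0.02, 0.03, 0.01]
```

```bash
python3 -m handwheel '[[0.45,0,0,0],[0.9,0,0,0],[1.35,0,0,0],[1.8,0,0,0],[2.25,0,0,0]]'; python3 -m handwheel '[[0.45,0,0,0],[0.9,0,0,0],[1.35,0,0,0],[1.8,0,0,0],[2.25,0,0,0]]';python3 -m handwheel '[[0.45,0,0,0],[0.9,0,0,0],[1.35,0,0,0],[1.8,0,0,0],[2.2,0,0,0]]';python3 -m handwheel '[[0.3,0,0,0],[0.5,0,0,0],[0.6,0,0,0],[0.6,0,0,0]]'; python3 - <<'E'
from h import *
p,a,s=st();print(p.round(4),a,s["t"])
for n in("top","scene"):
    im=env.camera(n);cv2.imwrite(f"pics/{n}2.png",im)
    print("tin S",tin(n,im,tcp(p,a,"S",-.092)).round(4), tcp(p,a,"S",-.092), tin(n,im,(.4625,.285)))
E
```

```text
t: 12.02
tcp_pos: [0.5282, -0.0302, 0.0128]
orientation: [-0.0, 0.778, 0.629, -0.0]
force: [0.0, -3.1, 1.6]
gripper_width: 0.05
grasp_force: 1.4
t: 12.65
tcp_pos: [0.5471, 0.0577, 0.0129]
orientation: [0.0, 0.778, 0.629, -0.0]
force: [-0.2, -2.2, -0.2]
gripper_width: 0.05
grasp_force: 1.4
t: 13.28
tcp_pos: [0.5656, 0.1439, 0.0129]
orientation: [-0.0, 0.778, 0.629, 0.0]
force: [-0.3, -2.1, 0.4]
gripper_width: 0.0501
grasp_force: 1.4
t: 13.78
tcp_pos: [0.5705, 0.1662, 0.0129]
orientation: [-0.0, 0.778, 0.629, 0.0]
force: [-0.4, -0.1, 1.0]
gripper_width: 0.0498
grasp_force: 0.3
[0.5705 0.1662 0.0129] 77.89230368957561 13.775
tin S [0.5877 0.2088 0.0384] [np.float64(0.5801), np.float64(0.2112)] [0.46237626 0.2858457  0.03528661]
tin S [0.5793 0.2096 0.0295] [np.float64(0.5801), np.float64(0.2112)] [0.46256978 0.28382691 0.03530637]
```

View pics/scene2.png

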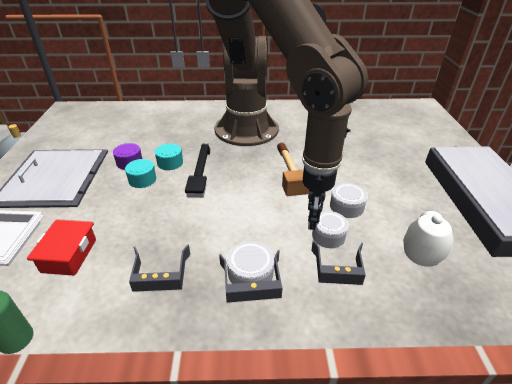

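The small tin is at (330,229) in front of the two-stud bay. The large tin is home at (250,262). The medium tin at (349,199) is untouched.

```bash
python3 -m handwheel '[[-0.4,0,0,0],[-0.7,0,-0.6,0],[-0.7,0,-1.6,0.7],[-0.7,0,-2,1.7],[-0.7,0,-2,2.7]]'; python3 - <<'E'
from h import *
p,a,s=st();print(p.round(4),a,s["t"])
q=tcp((.579,.2096),3,"S",.014);rows([[*q,.09,3],[*q,.012,3]])
E
```

```text
t: 14.5
tcp_pos: [0.5655, 0.1375, 0.0945]
orientation: [0.0, 0.905, 0.426, 0.001]
force: [-0.3, -0.2, 0.2]
gripper_width: 0.0497
grasp_force: 0.0
[0.5655 0.1375 0.0945] 50.48068305987379 14.5
[np.float64(0.5191), np.float64(0.2065), 0.09, 3] -> [0.59, -1.99, 0.11, 4.75]
[np.float64(0.5191), np.float64(0.2065), 0.012, 3] -> [0.59, -1.99, 2.06, 4.75]
```

```bash
python3 -m handwheel '[[0.1,-0.4,0,1],[0.2,-0.8,0,2],[0.3,-1.2,0,3],[0.45,-1.6,0,4],[0.59,-2,0,4.75]]'; python3 -m handwheel '[[0,0,0,0],[0,0,0,0]]'; python3 - <<'E'
from h import *
p,a,s=st();print(p.round(4),a,s["t"])
im=env.camera("scene");print("tin S",tin("scene",im,(.579,.2096)).round(4))
q=tcp((.579,.2096),3,"S",.014);rows([[*q,.09,3],[*q,.012,3]])
E
```

```text
t: 15.12
tcp_pos: [0.5171, 0.2065, 0.0929]
orientation: [0.0, 1.0, 0.026, 0.0]
force: [-0.3, 0.6, -0.2]
gripper_width: 0.0499
grasp_force: 0.0
t: 15.38
tcp_pos: [0.5178, 0.206, 0.0929]
orientation: [0.0, 1.0, 0.031, 0.0]
force: [0.9, 0.1, 0.1]
gripper_width: 0.0502
grasp_force: 0.0
[0.5178 0.206  0.0929] 3.5003679170788358 15.375
tin S [0.5792 0.2092 0.0298]
[np.float64(0.5191), np.float64(0.2065), 0.09, 3] -> [0.03, -0.01, 0.07, 0.04]
[np.float64(0.5191), np.float64(0.2065), 0.012, 3] -> [0.03, -0.01, 2.02, 0.04]
```

```bash
python3 -m handwheel '[[0,0,0.7,0.05],[0,0,1.4,0.05],[0,0,2,0.05],[0,0,2,0.05]]'; python3 - <<'E'
from h import *
p,a,s=st();print(p.round(4),a,s["t"])
for c,y in [((.579,.2096),3),((.615,.2195),0),((.64,.2175),-5),((.665,.215),-5.1)]:
    rows([[*tcp(c,y,"S",-.002),.012,y]])
E
```

```text
t: 15.92
tcp_pos: [0.5165, 0.2057, 0.0113]
orientation: [0.001, 1.0, 0.025, -0.002]
force: [-0.2, 0.2, 0.0]
gripper_width: 0.0501
grasp_force: 0.0
[0.5165 0.2057 0.0113] 2.8955763938975028 15.925
[np.float64(0.5351), np.float64(0.2073), 0.012, 3] -> [0.47, -0.02, -0.02, -0.01]
[np.float64(0.571), np.float64(0.2195), 0.012, 0] -> [1.38, -0.28, -0.02, 0.29]
[np.float64(0.5962), np.float64(0.2213), 0.012, -5] -> [2.01, -0.29, -0.02, 0.79]
[np.float64(0.6212), np.float64(0.2189), 0.012, -5.1] -> [2.63, -0.2, -0.02, 0.8]
```

```bash
python3 -m handwheel '[[0.25,0,0,0],[0.47,-0.02,0,0],[0.8,-0.1,0,0.1],[1.1,-0.2,0,0.2],[1.4,-0.28,0,0.3]]'; python3 -m handwheel '[[0.3,0,0,0.3],[0.6,0,0,0.5]]';  python3 - <<'E'
from h import *
p,a,s=st();print(p.round(4),a,s["t"])
im=env.camera("scene");print("tin S",tin("scene",im,tcp(p,a,"S",-.09)).round(4), tcp(p,a,"S",-.09))
for c,y in [((.655,.216),-5),((.665,.215),-5.1)]:
    rows([[*tcp(c,y,"S",-.002),.012,y]])
E
```

```text
t: 16.55
tcp_pos: [0.5734, 0.2219, 0.0131]
orientation: [-0.0, 1.0, -0.001, -0.0]
force: [-4.1, -1.1, 4.2]
gripper_width: 0.0502
grasp_force: 2.4
t: 16.8
tcp_pos: [0.5975, 0.222, 0.0129]
orientation: [-0.0, 0.999, -0.046, 0.0]
force: [-4.7, 1.5, 4.0]
gripper_width: 0.0497
grasp_force: 2.5
[0.5975 0.222  0.0129] -5.245868347234455 16.8
tin S [0.6415 0.2167 0.0297] [np.float64(0.6413), np.float64(0.2179)]
[np.float64(0.6112), np.float64(0.2198), 0.012, -5] -> [0.3, 0.01, 0.03, -0.04]
[np.float64(0.6212), np.float64(0.2189), 0.012, -5.1] -> [0.55, 0.01, 0.03, -0.03]
```

```bash
python3 -m handwheel '[[0.2,0,0,0],[0.35,0,0,0],[0.45,0,0,0],[0.55,0,0,0],[0.6,0,0,0]]'; python3 -m handwheel '[[0.05,0,0,0],[0.1,0,0,0]]';  python3 - <<'E'
from h import *
p,a,s=st();print(p.round(4),a,s["t"])
im=env.camera("scene");print("tin S",tin("scene",im,tcp(p,a,"S",-.09)).round(4))
E
```

```text
t: 17.48
tcp_pos: [0.6208, 0.2191, 0.0129]
orientation: [0.0, 0.999, -0.045, 0.0]
force: [-2.7, 0.7, 2.0]
gripper_width: 0.0497
grasp_force: 1.9
t: 17.73
tcp_pos: [0.6217, 0.2192, 0.0124]
orientation: [0.001, 0.999, -0.044, -0.002]
force: [-15.0, 1.2, 8.4]
gripper_width: 0.0502
grasp_force: 7.4
[0.6217 0.2192 0.0124] -5.053932840413406 17.725
tin S [0.6649 0.2135 0.0299]
```

```bash
python3 -m handwheel '[[-0.4,0,0,0],[-0.8,0,-0.3,0],[-1,0,-1.4,-0.7],[-1,0,-2.5,-1.7],[-1,0,-2.6,-2.7]]';  python3 - <<'E'
from h import *
p,a,s=st();print(p.round(4),a,s["t"])
im=env.camera("scene");print("tin S",tin("scene",im,(.6649,.2135)).round(4))
q=tcp((.4625,.2845),-75,"M",.014)
rows([[*q,.11,105],[*q,.012,105]])
E
```

```text
t: 18.4
tcp_pos: [0.587, 0.2238, 0.1219]
orientation: [-0.001, 0.981, 0.193, 0.004]
force: [-0.7, 0.1, -1.0]
gripper_width: 0.0501
grasp_force: 0.0
[0.587  0.2238 0.1219] 22.225045246508667 18.4
tin S [0.6649 0.2135 0.03  ]
[np.float64(0.4453), np.float64(0.3488), 0.11, 105] -> [-2.04, -4.26, 0.26, -8.23]
[np.float64(0.4453), np.float64(0.3488), 0.012, 105] -> [-2.04, -4.26, 2.71, -8.23]
```

```bash
python3 -m handwheel '[[-0.3,-0.6,0,-1],[-0.6,-1.2,0,-2],[-0.9,-1.9,0,-3],[-1.2,-2.5,0,-4],[-1.5,-3.1,0,-5]]'; python3 -m handwheel '[[0,0,0,-1],[0,0,0,-2],[0,0,0,-3],[0,0,0,-3]]'; python3 - <<'E'
from h import *
p,a,s=st();print(p.round(4),a,s["t"])
q=tcp((.4625,.2845),-75,"M",.014)
rows([[*q,.11,105],[*q,.012,105]])
E
```

```text
t: 19.08
tcp_pos: [0.4822, 0.3155, 0.1171]
orientation: [0.0, 0.809, 0.588, 0.0]
force: [1.1, 0.2, 0.5]
gripper_width: 0.05
grasp_force: 0.0
t: 19.58
tcp_pos: [0.4829, 0.3148, 0.1168]
orientation: [-0.0, 0.631, 0.775, -0.0]
force: [-0.6, 0.2, 0.2]
gripper_width: 0.0502
grasp_force: 0.0
[0.4829 0.3148 0.1168] 101.69149719160838 19.575
[np.float64(0.4453), np.float64(0.3488), 0.11, 105] -> [1.02, -0.75, 0.17, -0.33]
[np.float64(0.4453), np.float64(0.3488), 0.012, 105] -> [1.02, -0.75, 2.62, -0.33]
```

```bash
python3 -m handwheel '[[0.5,-0.35,0,-0.33],[1.02,-0.75,0,-0.33],[1.02,-0.75,0.8,-0.33],[1.02,-0.75,1.8,-0.33],[1.02,-0.75,2.2,-0.33]]'; python3 -m handwheel '[[0,0,0.3,0],[0,0,0.42,0],[0,0,0.42,0]]'; python3 - <<'E'
from h import *
p,a,s=st();print(p.round(4),a,s["t"])
im=env.camera("top");print("tin M",tin("top",im,(.4625,.2845)).round(4))
for c in [(.4625,.2845),(.52,.12),(.57,-.214)]:
    rows([[*tcp(c,-75,"M",-.001),.012,105]])
E
```

```text
t: 20.2
tcp_pos: [0.4432, 0.3488, 0.0273]
orientation: [-0.0, 0.608, 0.794, -0.001]
force: [0.8, -0.1, -0.3]
gripper_width: 0.0501
grasp_force: 0.0
t: 20.58
tcp_pos: [0.4454, 0.3493, 0.0126]
orientation: [0.0, 0.608, 0.794, 0.0]
force: [0.0, -0.5, -0.1]
gripper_width: 0.0501
grasp_force: 0.0
[0.4454 0.3493 0.0126] 105.1725220712099 20.575
tin M [0.4627 0.2764 0.0423]
[np.float64(0.4491), np.float64(0.3343), 0.012, 105] -> [-0.39, -0.01, 0.02, 0.02]
[np.float64(0.5066), np.float64(0.1698), 0.012, 105] -> [-4.73, 0.3, 0.02, 0.02]
[np.float64(0.5566), np.float64(-0.1642), 0.012, 105] -> [-13.12, -0.68, 0.02, 0.02]
```

```bash
python3 -m handwheel '[[-0.2,0,0,0],[-0.4,0,0,0],[-0.7,0,0,0],[-1.1,0.05,0,0],[-1.5,0.08,0,0]]'; python3 -m handwheel '[[-0.45,0.03,0,0],[-0.9,0.06,0,0],[-1.35,0.1,0,0],[-1.8,0.13,0,0],[-2.25,0.16,0,0]]'; python3 -m handwheel '[[-0.4,0.03,0,0],[-0.7,0.05,0,0],[-1,0.06,0,0]]'; python3 - <<'E'
from h import *
p,a,s=st();print(p.round(4),a,s["t"])
im=env.camera("scene");print("tin M",tin("scene",im,tcp(p,a-180,"M",-.104)).round(4),tcp(p,a-180,"M",-.104))
for c in [(.57,-.214),(.58,-.214)]:
    rows([[*tcp(c,-75,"M",-.001),.012,105]])
E
```

```text
t: 21.25
tcp_pos: [0.4645, 0.291, 0.0123]
orientation: [-0.0, 0.608, 0.794, 0.0]
force: [-1.7, 4.1, 2.3]
gripper_width: 0.05
grasp_force: 1.8
t: 21.88
tcp_pos: [0.494, 0.2056, 0.0121]
orientation: [-0.0, 0.607, 0.794, 0.0]
force: [-2.0, 4.0, 2.5]
gripper_width: 0.0494
grasp_force: 2.2
t: 22.25
tcp_pos: [0.5066, 0.1681, 0.012]
orientation: [-0.0, 0.607, 0.794, -0.0]
force: [-0.9, 4.1, 3.1]
gripper_width: 0.0504
grasp_force: 2.2
[0.5066 0.1681 0.012 ] 105.20078446163771 22.25
tin M [0.5196 0.1165 0.0353] [np.float64(0.5201), np.float64(0.1185)]
[np.float64(0.5566), np.float64(-0.1642), 0.012, 105] -> [-8.29, -0.96, -0.01, 0.01]
[np.float64(0.5666), np.float64(-0.1642), 0.012, 105] -> [-8.35, -0.71, -0.01, 0.01]
```

```bash
python3 -m handwheel '[[-0.4,-0.04,0,0],[-0.85,-0.09,0,0],[-1.3,-0.14,0,0],[-1.75,-0.18,0,0],[-2.2,-0.23,0,0]]'; python3 -m handwheel '[[-0.45,-0.05,0,0],[-0.9,-0.09,0,0],[-1.35,-0.14,0,0],[-1.8,-0.18,0,0],[-2.25,-0.23,0,0]]'; python3 -m handwheel '[[-0.45,-0.05,0,0],[-0.9,-0.09,0,0],[-1.35,-0.14,0,0],[-1.8,-0.18,0,0],[-2.25,-0.23,0,0]]'; python3 -m handwheel '[[-0.45,-0.05,0,0],[-0.9,-0.09,0,0],[-1.25,-0.12,0,0],[-1.45,-0.15,0,0],[-1.55,-0.16,0,0]]'; python3 - <<'E'
from h import *
p,a,s=st();print(p.round(4),a,s["t"])
im=env.camera("scene");cv2.imwrite("pics/scene3.png",im);m=tin("scene",im,tcp(p,a-180,"M",-.104));print("tin M",m.round(4),tcp(p,a-180,"M",-.104))
for n,x in dict(L=(.695,.003),S=(.665,.2135)).items():print(n,tin("scene",im,x).round(4))
q=tcp(m[:2],3,"M",.014);rows([[*q,.1,3]])
E
```

```text
t: 22.92
tcp_pos: [0.5208, 0.0798, 0.012]
orientation: [0.0, 0.608, 0.794, -0.0]
force: [-0.7, 2.4, 0.0]
gripper_width: 0.0502
grasp_force: 1.4
t: 23.55
tcp_pos: [0.5355, -0.0092, 0.0121]
orientation: [-0.0, 0.607, 0.794, -0.0]
force: [-0.0, 1.9, -0.7]
gripper_width: 0.05
grasp_force: 1.3
t: 24.18
tcp_pos: [0.5502, -0.0984, 0.0121]
orientation: [-0.0, 0.607, 0.794, -0.0]
force: [0.0, 3.4, 0.1]
gripper_width: 0.0499
grasp_force: 1.3
t: 24.8
tcp_pos: [0.5602, -0.1589, 0.0121]
orientation: [-0.0, 0.607, 0.794, 0.0]
force: [-0.3, 3.1, 0.1]
gripper_width: 0.0499
grasp_force: 1.4
[ 0.5602 -0.1589  0.0121] 105.18319899395955 24.8
tin M [ 0.5741 -0.2105  0.0352] [np.float64(0.5736), np.float64(-0.2085)]
L [0.6951 0.003  0.0409]
S [0.665  0.2135 0.0298]
[np.float64(0.5076), np.float64(-0.214), 0.1, 3] -> [-0.98, -1.63, -2.2, 10.22]
```

View pics/scene3.png

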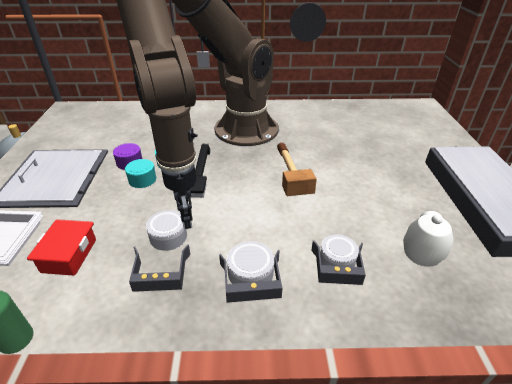

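The medium tin is at (167,229) in front of the three-stud bay (160,275). The large tin (250,262) and small tin (339,249) are home. The bystanders are unmoved.

```bash
python3 -m handwheel '[[0.4,0,0,0],[0.7,0,-0.6,0],[0.7,0,-1.6,0.7],[0.7,0,-2.1,1.7],[0.7,0,-2.1,2.7]]'; python3 -m handwheel '[[0,0,0,1],[0,0,0,2],[0,0,0,3],[0,0,0,4],[0,0,0,5]]'; python3 - <<'E'
from h import *
p,a,s=st();print(p.round(4),a,s["t"])
im=env.camera("scene");m=tin("scene",im,(.574,-.2105));print("tin M",m.round(4))
q=tcp(m[:2],3,"M",.015);rows([[*q,.095,3],[*q,.012,3]])
E
```

```text
t: 25.48
tcp_pos: [0.5544, -0.13, 0.0999]
orientation: [0.002, 0.777, 0.629, 0.002]
force: [-1.1, -0.1, -1.3]
gripper_width: 0.0503
grasp_force: 0.0
t: 26.1
tcp_pos: [0.5531, -0.1297, 0.098]
orientation: [0.0, 0.97, 0.242, 0.001]
force: [0.3, -0.2, 0.7]
gripper_width: 0.0499
grasp_force: 0.0
[ 0.5531 -0.1297  0.098 ] 27.989389206861407 26.1
tin M [ 0.5744 -0.2109  0.0354]
[np.float64(0.5069), np.float64(-0.2144), 0.095, 3] -> [-2.01, 1.34, 0.08, 2.45]
[np.float64(0.5069), np.float64(-0.2144), 0.012, 3] -> [-2.01, 1.34, 2.15, 2.45]
```

```bash
python3 -m handwheel '[[-1,0.4,0,0.9],[-2,0.9,0,1.8],[-2,1.34,0,2.45],[-2,1.34,0.8,2.45],[-2,1.34,1.6,2.45]]'; python3 -m handwheel '[[0,0,0.5,0],[0,0,0.5,0]]'; python3 - <<'E'
from h import *
p,a,s=st();print(p.round(4),a,s["t"])
for c in [(.574,-.2108),(.62,-.212),(.655,-.2105),(.672,-.2095)]:
    rows([[*tcp(c,3,"M",-.001),.012,3]])
E
```

```text
t: 26.78
tcp_pos: [0.5087, -0.2158, 0.0332]
orientation: [0.0, 0.999, 0.034, 0.001]
force: [-0.4, -0.7, 0.0]
gripper_width: 0.05
grasp_force: 0.0
t: 27.02
tcp_pos: [0.5071, -0.2152, 0.0121]
orientation: [-0.001, 0.999, 0.034, -0.001]
force: [0.4, -0.2, -0.2]
gripper_width: 0.0502
grasp_force: 0.0
[ 0.5071 -0.2152  0.0121] 3.9068463028254468 27.025
[np.float64(0.5225), np.float64(-0.2135), 0.012, 3] -> [0.39, -0.02, 0.0, 0.09]
[np.float64(0.5685), np.float64(-0.2147), 0.012, 3] -> [1.53, 0.09, 0.0, 0.09]
[np.float64(0.6035), np.float64(-0.2132), 0.012, 3] -> [2.41, 0.11, 0.0, 0.09]
[np.float64(0.6205), np.float64(-0.2122), 0.012, 3] -> [2.83, 0.12, 0.0, 0.09]
```

```bash
python3 -m handwheel '[[0.2,0,0,0.05],[0.4,0,0,0.09],[0.7,0.02,0,0.09],[1.1,0.06,0,0.09],[1.5,0.09,0,0.09]]'; python3 -m handwheel '[[0.4,0,0,0],[0.7,0.01,0,0],[0.9,0.01,0,0],[1.1,0.01,0,0],[1.25,0.01,0,0]]'; python3 - <<'E'
from h import *
p,a,s=st();print(p.round(4),a,s["t"])
im=env.camera("scene");m=tin("scene",im,tcp(p,a,"M",-.104));print("tin M",m.round(4))
E
```

```text
t: 27.65
tcp_pos: [0.5682, -0.2167, 0.0125]
orientation: [0.0, 1.0, 0.024, -0.0]
force: [-4.6, -0.7, 3.8]
gripper_width: 0.0501
grasp_force: 2.7
t: 28.28
tcp_pos: [0.6178, -0.2146, 0.0122]
orientation: [0.0, 1.0, 0.024, -0.0]
force: [-5.5, -0.5, 3.6]
gripper_width: 0.0501
grasp_force: 3.2
[ 0.6178 -0.2146  0.0122] 2.785363899077461 28.275
tin M [ 0.6694 -0.2134  0.0354]
```

```bash
python3 -m handwheel '[[0.05,0,0,0],[0.1,0,0,0]]'; python3 -m handwheel '[[0.05,0,0,0],[0.1,0,0,0]]'; python3 - <<'E'
from h import *
p,a,s=st();print(p.round(4),a,s["t"])
im=env.camera("scene");m=tin("scene",im,tcp(p,a,"M",-.104));print("tin M",m.round(4))
E
```

```text
t: 28.58
tcp_pos: [0.6197, -0.2145, 0.0118]
orientation: [0.0, 1.0, 0.024, -0.002]
force: [-11.5, 0.1, 8.5]
gripper_width: 0.0502
grasp_force: 6.8
t: 28.82
tcp_pos: [0.6201, -0.2145, 0.0114]
orientation: [-0.0, 1.0, 0.024, -0.005]
force: [-23.1, 0.1, 17.5]
gripper_width: 0.0496
grasp_force: 13.5
[ 0.6201 -0.2145  0.0114] 2.742888002968752 28.825
tin M [ 0.6713 -0.2131  0.0354]
```

```bash
python3 -m handwheel '[[-0.4,0,0,0],[-1,0,0,0],[-1.4,0,-1,0],[-1.8,0,-2.2,0],[-2,0,-3,0]]'; python3 -m handwheel '[[0,0,0,0],[0,0,0,0],[0,0,0,0]]'; python3 - <<'E'
from h import *
for n in("top","scene"):
    im=env.camera(n);cv2.imwrite(f"pics/{n}4.png",im)
    for t,x in dict(L=(.695,.003),S=(.665,.2135),M=(.671,-.213)).items():print(n,t,tin(n,im,x).round(4))
im=cv2.imread("pics/top4.png");cv2.imwrite("pics/crop4.png",cv2.resize(im[80:210,140:365],None,fx=3.5,fy=3.5))
E
```

```text
t: 29.5
tcp_pos: [0.5466, -0.2181, 0.1345]
orientation: [0.0, 1.0, 0.024, 0.002]
force: [1.4, -0.5, -0.1]
gripper_width: 0.05
grasp_force: 0.0
t: 29.88
tcp_pos: [0.5455, -0.2176, 0.1309]
orientation: [-0.0, 1.0, 0.025, -0.001]
force: [0.1, 0.5, -0.8]
gripper_width: 0.0497
grasp_force: 0.0
top L [0.6942 0.0043 0.0407]
top S [0.6646 0.2148 0.0296]
top M [ 0.6695 -0.212   0.0351]
scene L [0.695  0.003  0.0409]
scene S [0.665  0.2136 0.03  ]
scene M [ 0.6711 -0.2131  0.0353]
```

View pics/crop4.png

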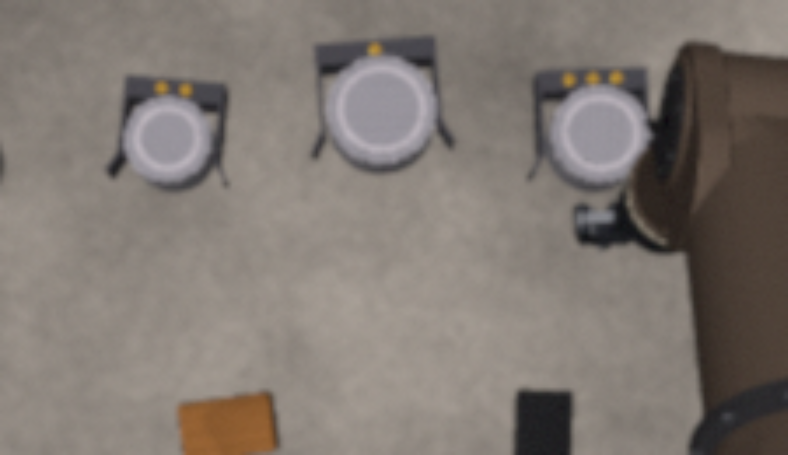

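View pics/scene4.png

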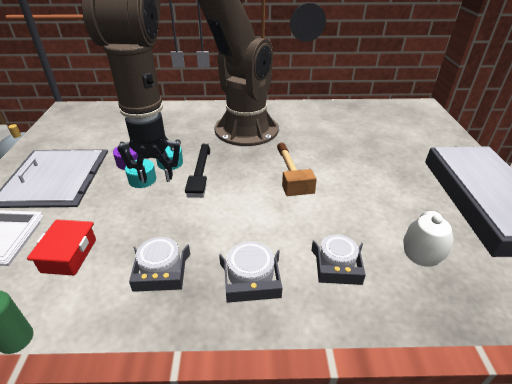

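All three tins are home and flat: large (250,262), small (339,248), medium (158,255). The arm is clear of everything, so I'm handing in.

```bash
python3 -c "
from plant import env
print(env.close_job())"
```

```text
the job is handed in; nothing more can be done
None
```

The job is handed in: all three tins were pushed home against their back stops in stud order (large, small, medium) in about 30 s, with the other items looking unmoved in the last picture; no verdict was returned.

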